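# Change over the parts at a laser-marking bench

### The arm

A 6-joint arm with a two-finger parallel gripper is mounted at the origin on the work surface. World frame = base frame: x ahead of the robot, y to its left, z up, the work surface at z = 0. Lengths are in m, angles in rad, forces in N, time in s.
With the tool pointing down it reaches from about 0.325 to 0.925 m from the base axis. Payload 3.1 kg.
Tool frame: the origin (TCP) lies between the finger pads; the fingertips stand 25 mm ahead of it and the grasp point (between the pads) lies 6 mm ahead of it (r.tcp_to_tips is the distance from the TCP to the fingertips, in m); z points along the fingers, y is the line along which they close (so a half turn about z gives the same grasp; the last joint's range is limited). The gripper opens to 85 mm and grips with 20 to 120 N. Pads are 22 mm wide; open, the fingers measure 114 mm over their backs; the gripper's body (76 mm by 85 mm) begins 54 mm behind the grasp point. The pads swing forward as they close: fully open they stand 13 mm farther back than shut.
Start: joints at [-1.362, 0.217, 1.613, -0, 1.311, -0.112], TCP at [0.197, -0.593, 0.256] pointing down, gripper open.
Joint ranges: [-2.75, 2.75], [-0.78, 2.1], [0.31, 2.55], [-1.13, 4.27], [0.13, 2.63], [-2.58, 2.58]. Speed limits (rad/s): [2.79, 2.79, 3.14, 3.14, 3.14, 3.14].

### API

Orientations are given as a unit quaternion [x, y, z, w].
In Python, from rig import r gives the robot as it stands. Calls block until the motion is done:
- r.reach(position, orientation): joint-space move of the TCP to a pose.
- r.move_straight(position, attitude=None, speed=0.15): straight line of the TCP; attitude=None keeps the orientation; speed is the mean speed in m/s.
- r.set_joints(angles): joint-space move.
- r.move_gripper(opening): finger opening in m; the grip force is fixed at half the most; returns when the fingers have stopped.
- r.hold(seconds).
- r.ik(position, orientation): joint angles nearest the present ones, or None.
- r.get_image(name): name is "scene" or "top" or "wrist"; returns a dict with "pixels" (384x512x3 uint8, blue, green, red), "fx", "fy", "cx", "cy" (pixels), "view" (4x4, takes a point from world to camera coordinates); the wrist camera has in their place "hand_eye" (4x4, takes a point from camera to tool coordinates, whose origin is the TCP and whose axes are the flange's). Camera axes: x right, y down, z forward; pixel columns grow to the right and rows downward; lengths in m; the calibration is good to about 2 mm. A picture is of the moment at which its call begins: read the wrist's pose just before it. There is no depth.
A pose or a line that the arm cannot do raises r.IKError and nothing moves.
- r.close_job(): hands the job in; it is judged then, once.
Readings, each from a call of its own:
- r.read_clock(): time.
- r.read_joints(): joint angles.
- r.read_dq(): joint speeds.
- r.read_tau(): joint torques, N m.
- r.read_ee_pos(): TCP position.
- r.read_tcp_rot(): TCP orientation.
- r.read_force(): force on the tool from outside, world axes, zero at the start.
- r.read_ft_torque(): the same for the moment, N m.
- r.read_gripper_width(): finger opening in m.
- r.read_grip_force(): force on a finger pad.
Only numpy, scipy, OpenCV 4.12 (cv2) and the standard library are available. Lean on these libraries where they do the work, as an engineer would, in place of code of your own. Each camera call takes 0.05 s, during which the arm holds its last target. There are 200 camera calls.

### The job

The marked plate is finished: flip the toggle clamp's arm right up, before you disturb the plate, and change the parts round, so that the plate ends lying flat in the middle of the oblong rest, the ring in the middle of the round rest, and the angle bracket, standing on its foot, squarely in the middle of the fixture's seat. Every one of those places is taken by the wrong part now, so use the empty piece of cardboard to park one. Leave the clamp open, and the brown bottle standing where it is.

Things in the scene. Friction and masses are not known exactly. Their poses are not given: they have to be found in the camera images.
- plate: Flat aluminium cover plate, 80 x 50 x 12 mm, with a dark marked rectangle near its +x end and two dark holes near the other. At the start it lies under the closed clamp, on the fixture's seat. Origin: centre of its underside; x along the 80 mm length, y along the 50 mm width, z up. About 0.13 kg.
- ring: Bright steel ring, outer diameter 60 mm, bore 42 mm, 22 mm tall, bore upright. At the start it lies on the oblong rest. Origin: centre of its underside, z up. About 0.16 kg.
- bracket: Steel angle bracket (L), on the round rest at the start. Foot 60 x 50 x 8 mm, flat; upright wall 8 mm thick, 50 mm wide, at the foot's +x end (x = 22 to 30 mm), rising to 50 mm above the underside. Origin: centre of the foot's underside; x along the 60 mm length towards the wall, y along the 50 mm width, z up. Centre of mass at x = 11 mm. About 0.25 kg.
- fixture: Fixed fixture: dark steel base 10 mm thick (x -55 to 120 mm, 85 mm wide in y); on it an aluminium seat block 60 (x) by 40 mm (y), flat top 30 mm above the table; the clamp's cheeks at x = 70 to 100 mm, 62 mm high. Origin: at table height under the seat's centre; x points from seat to hinge, z up. Plate and bracket overhang the seat by 5 mm each side in y.
- clamp (a joint): Clamp hinge, along the fixture's y at x = 85, z = 55 mm in its frame. 0: closed, steel bar level along -x, its rubber foot just over the plate, orange handle straight up. Grows as the handle is pushed over to the fixture's +x, swinging the bar up; stop at 1.75 rad (bar upright, handle level). Open counts from 1.2 rad. Friction holds it where left; 2 N at the handle moves it.
- clamp_grip (a point): Point on the axis of the clamp's orange round handle (18 mm diameter), 65 mm from the hinge axis; the handle's end is 15 mm further out. The point's z axis points along the handle away from the hinge.
- round_rest: Fixed dark rubber-covered disc, 110 mm diameter, 10 mm thick, where the ring belongs. Origin: centre of its underside, at table height, z up.
- oblong_rest: Fixed dark rubber-covered rectangular slab, 90 mm (x) by 125 mm (y), 10 mm thick, where the plate belongs. Origin: centre of its underside, at table height, z up.
- card: Piece of brown cardboard lying flat, fixed, 110 x 110 mm, 4 mm thick, empty: the free spot. Origin: centre of its underside, at table height, z up.
- bottle: Small brown glass bottle with white cap, standing loose on the table, 42 mm diameter, 80 mm tall. A bystander. Origin: centre of its underside, z up.
Mind the look-alikes: they are no part of the job. There is more than one size of the plate; the job needs the larger. Leave any turquoise look-alike of the bracket alone.

How it is judged:
By the outcome, as a careful person would: the job done as asked, in the order asked, and still so for the second after the job is handed in, with the robot touching nothing.
It also fails if it takes over 144 s, if anything falls off the work surface, if the arm or the gripper's body presses on something with over 40 N, if the wrist force passes 120 N, or if a joint passes its speed limit or range.

## Working session

There is one attempt and no reset: what is moved stays moved. The work goes in short steps, each a Python script; the robot and the scene stay as the last script left them, time stands still between calls to the robot, and variables do not carry over. Pictures are saved under pics/ and viewed, at most 14 in all, crops included, and the job is handed in when it is done.

```bash
ls; mkdir -p pics
python3 - <<'E'
from rig import r
import cv2,numpy as np,pickle
d={}
for n in("top","scene","wrist"):
    im=r.get_image(n);d[n]=im;cv2.imwrite(f"pics/{n}0.png",im["pixels"])
pickle.dump(d,open("d0.pkl","wb"))
np.set_printoptions(precision=4,suppress=True)
for n in d: print(n,{k:v for k,v in d[n].items() if k!="pixels"})
cv2.imwrite("pics/both0.png",np.hstack([d["top"]["pixels"]]))
print(r.read_clock(),r.tcp_to_tips,r.read_tcp_rot())
E
```

```text
pics
top {'fx': 379.53973754910015, 'fy': 379.53973754910015, 'cx': 250.19298282265854, 'cy': 181.8422251524735, 'view': array([[-0.0152, -0.9996, -0.0247, -0.0205],
       [-0.997 ,  0.017 , -0.0751,  0.5427],
       [ 0.0755,  0.0234, -0.9969,  0.9972],
       [ 0.    ,  0.    ,  0.    ,  1.    ]])}
scene {'fx': 355.7794768376789, 'fy': 355.7794768376789, 'cx': 254.75206934007116, 'cy': 195.88312069838378, 'view': array([[ 0.5723,  0.82  , -0.0083, -0.2605],
       [ 0.6477, -0.4583, -0.6087, -0.3086],
       [-0.503 ,  0.343 , -0.7933,  1.3585],
       [ 0.    ,  0.    ,  0.    ,  1.    ]])}
wrist {'fx': 320.6403301540492, 'fy': 320.6403301540492, 'cx': 258.56119774733156, 'cy': 192.42779473020144, 'hand_eye': array([[ 0.0004, -0.9535, -0.3014,  0.0777],
       [ 1.    ,  0.0004, -0.0001, -0.0008],
       [ 0.0002, -0.3014,  0.9535, -0.1184],
       [ 0.    ,  0.    ,  0.    ,  1.    ]])}
0.15 0.025 [ 0.9872  0.1597 -0.0001 -0.001 ]
```

View pics/top0.png

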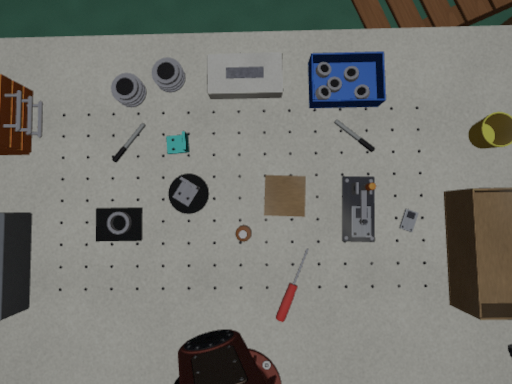

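View pics/scene0.png

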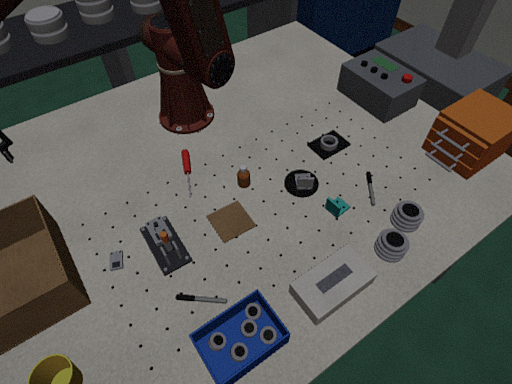

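The top view shows the clamped plate on the fixture near (360,215), the card at (285,195), the bracket on the round rest at (188,193) and the ring on the oblong rest at (119,224). The bottle is near (243,232), and the look-alikes are the turquoise bracket at (177,143) and the small plate at (409,219). Next I'll take close wrist views.

```bash
cat > h.py <<'E'
from rig import r
import cv2,numpy as np,pickle
from scipy.spatial.transform import Rotation as R
np.set_printoptions(precision=4,suppress=True)
def down(psi): return (R.from_euler('z',psi)*R.from_euler('x',np.pi)).as_quat()
def best(p,psi):
    """tool-down quaternion at yaw psi or psi+pi, whichever needs less joint travel"""
    c=[]
    for a in(psi,psi+np.pi):
        q=r.ik(p,down(a))
        if q is not None: c.append((np.abs(np.array(q)-r.read_joints()).max(),a))
    return min(c)[1]
def snap(name):
    p,q=np.array(r.read_ee_pos()),r.read_tcp_rot()
    im=r.get_image("wrist"); T=np.eye(4);T[:3,:3]=R.from_quat(q).as_matrix();T[:3,3]=p
    im["c2w"]=T@np.array(im["hand_eye"]); pickle.dump(im,open(name+".pkl","wb")); return im
def c2w(im): return im["c2w"] if "c2w" in im else np.linalg.inv(im["view"])
def ray(im,uv,z):
    uv=np.atleast_2d(np.asarray(uv,float));M=c2w(im)
    d=np.c_[(uv[:,0]-im["cx"])/im["fx"],(uv[:,1]-im["cy"])/im["fy"],np.ones(len(uv))]@M[:3,:3].T
    return M[:3,3]+d*((z-M[2,3])/d[:,2])[:,None]
def pix(im,P):
    M=np.linalg.inv(c2w(im));c=np.atleast_2d(P)@M[:3,:3].T+M[:3,3]
    return np.c_[im["fx"]*c[:,0]/c[:,2]+im["cx"],im["fy"]*c[:,1]/c[:,2]+im["cy"]]
E
python3 - <<'E'
from h import *
d=pickle.load(open("d0.pkl","rb"))["top"]
for n,uv,z in[("fix",(360,210),.03),("card",(285,195),.004),("round",(188,193),.01),("obl",(119,224),.01),("bottle",(243,232),.08)]:
    print(n,ray(d,uv,z))
ims=[]
for n,uv in[("fix",(360,212)),("round",(188,193)),("obl",(119,224))]:
    p=ray(d,uv,.02)[0];p[2]=.22;p[0]+=.015
    q=r.ik(p,down(0)); print(n,q)
    r.reach(p,down(0)); r.hold(.3); im=snap(n);ims.append(im["pixels"]);print(r.read_clock())
for n,i in zip("fro",ims): cv2.imwrite(f"pics/w_{n}.png",i)
m=np.vstack([np.hstack([ims[0],ims[1]]),np.hstack([ims[2],ims[2]])]);cv2.imwrite("pics/m1.png",cv2.resize(m,(800,600)))
E
```

```text
fix [[ 0.4626 -0.3162  0.03  ]]
card [[ 0.5061 -0.1227  0.004 ]]
round [[0.5156 0.1401 0.01  ]]
obl [[0.4346 0.328  0.01  ]]
bottle [[ 0.4124 -0.0108  0.08  ]]
fix [-0.7167  0.1343  1.7794 -0.      1.2279  0.8541]
1.95
round [ 0.127   0.0878  1.8305 -0.      1.2233  1.6978]
3.9833
obl [ 0.498   0.1023  1.8148 -0.      1.2245  2.0688]
5.1583
```

View pics/w_f.png

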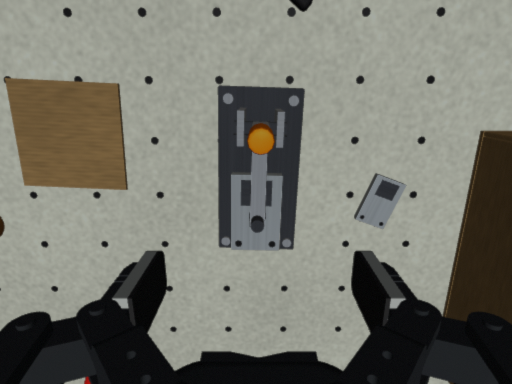

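View pics/w_r.png

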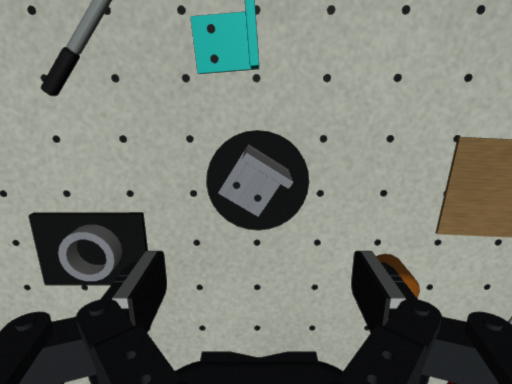

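View pics/w_o.png

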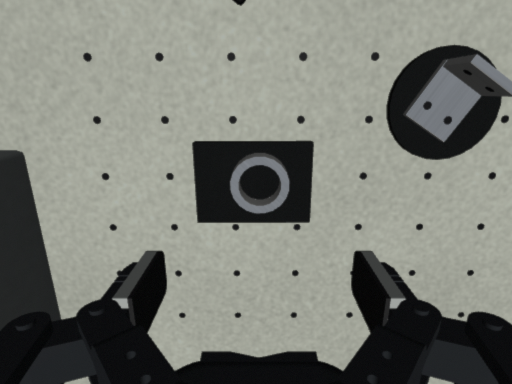

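The fixture view shows the base corners near (219,87), (303,88) and (220,248), with the orange handle at (261,140). The round-rest view has its disc centre near (258,180), and the bracket's foot is at lower left with its wall at upper right. The oblong view has the rest from (193,142) to (312,222), with the ring at (260,183). I'll measure these now.

```bash
cat > m.py <<'E'
from h import *
def biggest(m,near=None):
    cs=[c for c in cv2.findContours(m.astype(np.uint8),cv2.RETR_EXTERNAL,cv2.CHAIN_APPROX_NONE)[0] if cv2.contourArea(c)>150]
    if near is not None: cs=[c for c in cs if cv2.pointPolygonTest(c,near,False)>=0]
    return max(cs,key=cv2.contourArea)[:,0]
def rect(P):
    (c,s,a)=cv2.minAreaRect((P[:,:2]*1000).astype(np.float32)); return np.array(c),np.array(s),a
def circ(P):
    x,y=P[:,0],P[:,1]; A=np.c_[2*x,2*y,np.ones(len(x))]; a,b,c=np.linalg.lstsq(A,x*x+y*y,rcond=None)[0]
    return np.array([a,b,np.sqrt(c+a*a+b*b)])*1000
E
python3 - <<'E'
from m import *
f,ro,ob=[pickle.load(open(n+".pkl","rb")) for n in("fix","round","obl")]
g=lambda im:cv2.cvtColor(im["pixels"],cv2.COLOR_BGR2GRAY)
# oblong
dk=g(ob)<60; c=biggest(cv2.morphologyEx(dk.astype(np.uint8),cv2.MORPH_OPEN,np.ones((5,5))),(205,160)); print("obl",rect(ray(ob,c,.01)))
sub=(g(ob)>90)&(cv2.fillPoly(np.zeros(dk.shape,np.uint8),[cv2.convexHull(c)],1)>0)
sub[:148]=0;sub[215:]=0
rg=biggest(sub); print("ring top",circ(ray(ob,cv2.convexHull(rg)[:,0],.032)))
# round
dk=(g(ro)<60); c=biggest(cv2.morphologyEx(dk.astype(np.uint8),cv2.MORPH_OPEN,np.ones((5,5))),(225,210)); print("round",circ(ray(ro,cv2.convexHull(c)[:,0],.01)))
# card
b,gg,rr=[f["pixels"][...,i].astype(int) for i in range(3)]
c=biggest(rr-b>35,(70,130)); print("card",rect(ray(f,c,.004)))
c=biggest((rr-b>60),(261,140)); print("handle end px",c.mean(0),ray(f,[c.mean(0)],.13))
# fixture
gf=g(f); m=((gf<75)); m[:80]=0;m[255:]=0;m[:,:205]=0;m[:,315:]=0
c=biggest(cv2.morphologyEx(m.astype(np.uint8),cv2.MORPH_CLOSE,np.ones((5,5))),(225,160));print("fix",rect(ray(f,c,.01)))
S=4
x=cv2.resize(ro["pixels"][125:235,200:315],None,fx=S,fy=S,interpolation=cv2.INTER_CUBIC)
y=cv2.resize(f["pixels"][80:260,205:315],None,fx=3,fy=3,interpolation=cv2.INTER_CUBIC)
H=max(len(x),len(y));P=lambda i:cv2.copyMakeBorder(i,0,H-len(i),0,0,cv2.BORDER_CONSTANT)
cv2.imwrite("pics/c1.png",np.clip(np.hstack([P(x),P(y)])*1.3,0,255).astype(np.uint8))
E
```

```text
obl (array([435.2498, 330.2845]), array([123.4919,  88.2557]), 89.91515350341797)
ring top [438.7922 323.4893  29.2913]
round [515.1942 139.9621  54.1974]
card (array([ 504.6264, -121.4079]), array([110.3909, 109.9903]), 87.30675506591797)
handle end px [260.5256 138.8846] [[ 0.5198 -0.3198  0.13  ]]
fix (array([ 470.0336, -318.08  ]), array([ 85.3559, 180.3978]), 88.77101135253906)
```

View pics/c1.png

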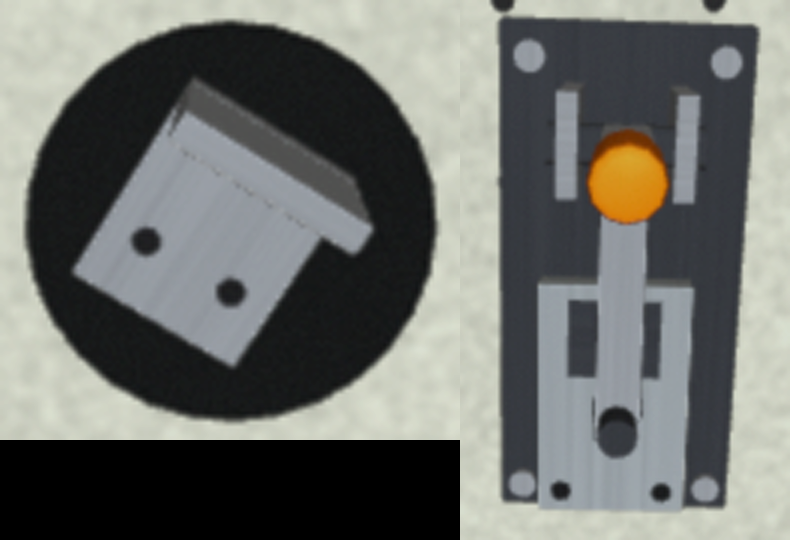

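Run:
```python
from m import *
f,ro=[pickle.load(open(n+".pkl","rb")) for n in("fix","round")]
B=ray(f,np.array([[40,17],[297,27],[42,500],[265,507]])/3+[205,80],.01)[:,:2]*1000
print("base TL TR BL BR\n",B,np.linalg.norm(B[0]-B[1]),np.linalg.norm(B[0]-B[2]),np.linalg.norm(B[1]-B[3]))
fx=(B[0]+B[1]-B[2]-B[3]);fx/=np.linalg.norm(fx);w=(B[0]-B[1]);print("yaw",np.degrees(np.arctan2(fx[1],fx[0])),np.degrees(np.arctan2(w[1],w[0]))-90)
print("origin from far",(B[0]+B[1])/2-120*fx,"from near",(B[2]+B[3])/2+55*fx)
P=ray(f,np.array([[539-460,285],[693-460,288],[538-460,509],[684-460,510]])/3+[205,80],.042)[:,:2]*1000
print("plate\n",P,P.mean(0),np.linalg.norm(P[0]-P[1]),np.linalg.norm(P[0]-P[2]))
F=ray(ro,np.array([[73,272],[233,367]])/4+[200,125],.018)[:,:2]*1000
W=ray(ro,np.array([[183,110],[372,229],[355,255]])/4+[200,125],.06)[:,:2]*1000
for v,x in((F,-30),(W,30)):
    d=v[1]-v[0];L=np.linalg.norm(d);n=np.array([-d[1],d[0]])/L   # d runs along -y of bracket -> +x = rot(+90)
    print("bracket",L,np.degrees(np.arctan2(n[1],n[0])),(v[0]+v[1])/2-x*n)
```

```text
base TL TR BL BR
 [[ 554.4078 -279.3874]
 [ 551.2576 -362.7824]
 [ 381.0118 -273.4478]
 [ 378.0126 -357.9095]] 83.45448187389796 173.4977463578158 173.31350514564986
yaw -1.7866185517021136 -2.1633194477343807
origin from far [ 432.891  -317.3436] from near [ 434.4855 -317.3934]
plate
 [[ 473.1041 -292.4761]
 [ 472.084  -341.4308]
 [ 393.9916 -290.0452]
 [ 393.5767 -340.0635]] [ 433.1891 -316.0039] 48.965380950066304 79.14980935656457
bracket 49.738524460152725 -32.58096906668393 [517.6376 143.7555]
bracket 50.18215764265895 -32.668278186280226 [517.5303 144.8429]
```

The views agree: fixture origin is (433.7,-317.4) mm at yaw -1.9°, and the bracket is at (517.6,144.3) at yaw -32.6°. I'll check how far the open tips stand ahead, then push the clamp open with closed fingers.

```bash
cat >> h.py <<'E'
FIX=np.array([.4337,-.3174]);FY=np.radians(-1.9)
def fx(x,y,z): c,s=np.cos(FY),np.sin(FY); return np.array([FIX[0]+c*x-s*y,FIX[1]+s*x+c*y,z])
E
python3 - <<'E'
from h import *
im=pickle.load(open("obl.pkl","rb"));Hi=np.linalg.inv(np.array(im["hand_eye"]))
for z in(.0,.006,.012,.018,.025):
    o=[]
    for x in(.011,-.011):
        c=Hi@[x,-.0425,z,1];o+=[im["fx"]*c[0]/c[2]+im["cx"],im["fy"]*c[1]/c[2]+im["cy"]]
    print(z,np.array(o))
tz=r.tcp_to_tips; H=(.085,.055)
def C(th,rc,off=.009): return np.array([H[0]+rc*np.sin(th)-off*np.cos(th),H[1]+rc*np.cos(th)+off*np.sin(th)])
q=down(FY)
p=fx(.045,0,.20); r.reach(p,q); r.move_gripper(0.0)
r.move_straight(fx(.052,0,.117+tz),speed=.1)
for th in np.linspace(0.1,np.pi/2,9):
    c=C(th,.062+.014*th/(np.pi/2)); r.move_straight(fx(c[0]-.011,0,c[1]+tz),speed=.12)
    print(round(th,2),np.array(r.read_force()))
p=np.array(r.read_ee_pos());r.move_straight(p-[0,0,.005],speed=.05);print(r.read_force())
r.move_straight(p+[0,0,.12],speed=.2)
im=r.get_image("scene");cv2.imwrite("pics/s1.png",cv2.resize(im["pixels"][190:300,80:240],None,fx=4,fy=4))
print(r.read_clock())
E
```

```text
0.0 [158.2559 259.0508 163.0055 304.0913]
0.006 [162.4017 252.1155 166.7749 295.6987]
0.012 [166.2188 245.73   170.2585 287.9421]
0.018 [169.7449 239.8314 173.4877 280.752 ]
0.025 [173.5332 233.494  176.9693 273.    ]
0.1 [0.1578 0.4158 0.1686]
0.28 [-0.1056  0.5656  0.3627]
0.47 [0.4246 0.5092 0.6932]
0.65 [-0.0918 -0.1762 -0.6083]
0.84 [-0.1049 -0.1697  0.1594]
1.02 [-0.0944  1.1197  0.234 ]
1.2 [-1.0539  0.3588  0.2332]
1.39 [ 0.3953 -0.1462 -0.6286]
1.57 [ 0.174  -0.2282  0.5759]
[0.1621 0.4472 0.2501]
12.425
```

View pics/s1.png

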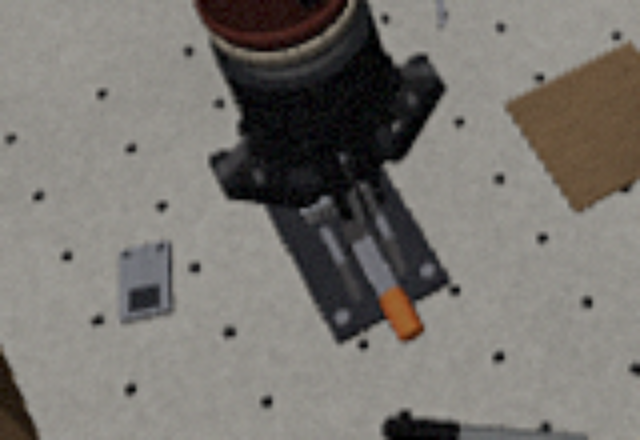

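The handle now lies nearly level, so the clamp is open. Next I'll go over the plate, measure the tip retraction at 50 and 60 mm opening, and recheck the plate.

Run:
```python
from h import *
q=down(FY); 
r.move_straight(fx(-.01,.0,.22),speed=.25)
o=[]
for w in(.05,.06,.07,.085):
    r.move_gripper(w); im=snap(f"w{int(w*1000)}"); print(r.read_gripper_width()); o.append(cv2.resize(im["pixels"][215:315,100:260],None,fx=2.4,fy=2.4))
o[3]=o[3]
a=np.vstack([np.hstack(o[:2]),np.hstack([o[3],cv2.resize(im["pixels"][60:260,180:340],(384,480))[:240]])])
cv2.imwrite("pics/f.png",np.clip(a.astype(float)*1.6,0,255).astype(np.uint8)); cv2.imwrite("pics/p.png",im["pixels"]);print(r.read_clock())
```

```text
0.04984616561883784
0.059662176083230184
0.07026305206232308
0.08515777457593372
14.7833
```

View pics/f.png

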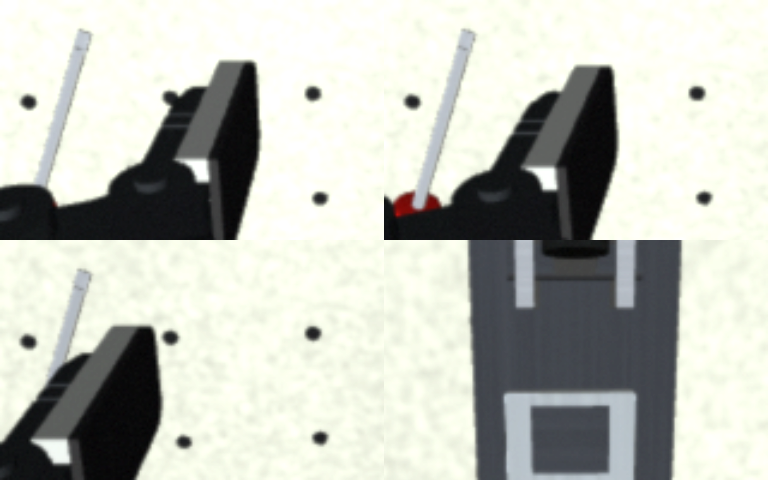

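View pics/p.png

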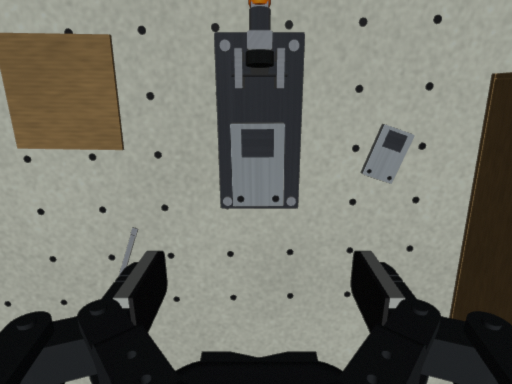

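The clamp bar stands upright and clear of the plate, which spans (231..284, 123..206). The tips retract about 3.5 mm at 50 mm opening and 5.5 mm at 60 mm. Next I'll park the plate on the card.

```bash
cat >> h.py <<'E'
TZ=.22
def go(xy,psi,z=TZ):
    """straight translation at transit height, turning to yaw psi"""
    p=[xy[0],xy[1],z]; r.move_straight([*np.array(r.read_ee_pos())[:2],z],speed=.25); r.reach(p,down(psi))
def pick(xy,psi,z,opening):
    go(xy,psi); r.move_gripper(opening); r.move_straight([xy[0],xy[1],z+.03],speed=.25); r.move_straight([xy[0],xy[1],z],speed=.06)
    r.move_gripper(0); print("grip",r.read_gripper_width(),r.read_grip_force(),"t",r.read_clock())
    r.move_straight([xy[0],xy[1],z+.02],speed=.08); r.move_straight([xy[0],xy[1],TZ],speed=.25); print("held",r.read_gripper_width(),r.read_force())
def place(xy,psi,z,opening):
    go(xy,psi); r.move_straight([xy[0],xy[1],z+.03],speed=.25); f0=np.array(r.read_force())[2]
    r.move_straight([xy[0],xy[1],z+.004],speed=.06)
    for k in range(12):
        zz=z+.003-.0005*k; r.move_straight([xy[0],xy[1],zz],speed=.02)
        f=np.array(r.read_force())[2]-f0
        if f>2.5: break
    print("contact z-plan",zz-z,"f",f)
    r.move_gripper(opening); r.move_straight([xy[0],xy[1],z+.06],speed=.15); r.move_straight([xy[0],xy[1],TZ],speed=.25);print("t",r.read_clock())
E
python3 - <<'E'
from m import *
im=pickle.load(open("w85.pkl","rb"));g=cv2.cvtColor(im["pixels"],cv2.COLOR_BGR2GRAY)
m=(g>100);m[:118]=0;m[203:]=0;m[:,:224]=0;m[:,292:]=0
c=biggest(m);P=ray(im,cv2.convexHull(c)[:,0],.042);print("plate cut rect",rect(P),P[:,:2].min(0),P[:,:2].max(0))
xy=np.array([.4332,-.3165])
pick(xy,FY,.030+.0015+.0215,.07)
place([.5046,-.1214],FY,.004+.0015+.0215,.07)
r.hold(.1);im=snap("card1");cv2.imwrite("pics/card1.png",im["pixels"])
E
```

```text
plate cut rect (array([ 435.1047, -315.2767]), array([49.25  , 75.3458]), 88.54420471191406) [ 0.3968 -0.3408] [ 0.4734 -0.2902]
grip 0.04825515718711828 63.721128702163696 t 17.25
held 0.048415125368548556 [-0.2276  0.5217 -2.0457]
contact z-plan 0.0005000000000000004 f 3.387867602682743
t 23.9417
```

View pics/card1.png

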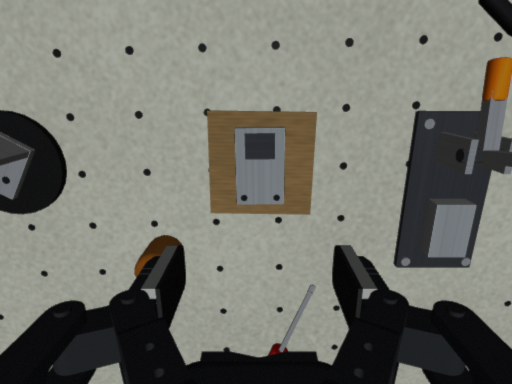

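The plate now lies on the card with its centre near (260,166), and the open clamp is unchanged. Next I'll move the bracket, with the tool turned half round so the camera side stays away from the upright bar.

Run:
```python
from h import *
B=np.array([.5176,.1443]);by=np.radians(-32.6);g=.012
xy=B+g*np.array([np.cos(by),np.sin(by)])
print(r.ik([*xy,.033],down(by+np.pi)),r.ik(fx(g,0,.053),down(FY+np.pi)))
pick(xy,by+np.pi,.033,.07)
place(fx(g,0,0)[:2],FY+np.pi,.053,.065)
p=fx(-.03,0,.24);r.reach(p,down(FY+np.pi));r.hold(.1)
im=snap("br");cv2.imwrite("pics/br.png",im["pixels"]);print(r.read_clock())
```

```text
[ 0.1268  0.3514  1.9256  0.      0.8646 -0.875 ] [-0.7477  0.3197  1.9184  0.      0.9035 -2.2853]
grip 0.048677902830843174 60.022386610507965 t 28.1333
held 0.04815822955319628 [-0.3204 -0.2361 -1.9954]
contact z-plan 0.0 f 7.567235582309002
t 35.7583
36.2167
```

View pics/br.png

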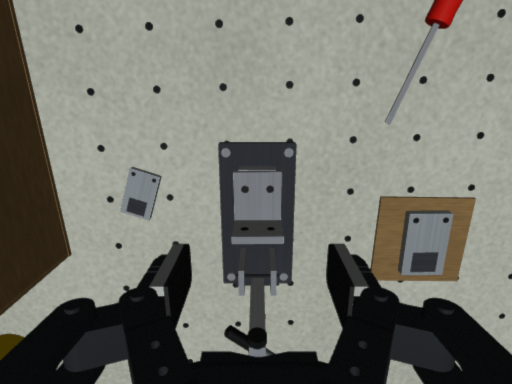

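The bracket stands on the seat, with its foot's front edge at row ~170 (columns 234–281) and wall top at row ~240. I'll check its centring, then move the ring.

Run:
```python
from m import *
im=pickle.load(open("br.pkl","rb"));g=cv2.GaussianBlur(cv2.cvtColor(im["pixels"],cv2.COLOR_BGR2GRAY),(3,3),0)
def loc(P): d=P[:,:2]-FIX;c,s=np.cos(FY),np.sin(FY);return 1000*np.c_[c*d[:,0]+s*d[:,1],-s*d[:,0]+c*d[:,1]]
m=(g>105);m[:163]=0;m[222:]=0;m[:,:228]=0;m[:,290:]=0
c=biggest(cv2.morphologyEx(m.astype(np.uint8),cv2.MORPH_CLOSE,np.ones((9,9))))
L=loc(ray(im,c,.038));print("foot x min",L[:,0].min(),"y",L[:,1].min(),L[:,1].max(),rect(ray(im,c,.038)))
m=(g>105);m[:230]=0;m[246:]=0;m[:,:226]=0;m[:,290:]=0
c=biggest(m);L=loc(ray(im,c,.08));print("wall x",L[:,0].min(),L[:,0].max(),"y",L[:,1].min(),L[:,1].max(),rect(ray(im,c,.08)))
b=biggest(cv2.morphologyEx(((g<85)).astype(np.uint8)*(np.add.outer(np.arange(384),np.zeros(512))<228),cv2.MORPH_CLOSE,np.ones((5,5))),(226,180))
L=loc(ray(im,b,.01));print("base xmin",L[:,0].min(),"y",L[:,1].min(),L[:,1].max())
# ring: grip along tool y at outer diameter, onto the round rest
pick([.4388,.3235],0,.010+.0015+.0195,.08)
place([.5152,.1400],0,.010+.0015+.0195,.075)
r.reach([.49,.14,.22],down(0));r.hold(.1);im=snap("ring");cv2.imwrite("pics/ring.png",im["pixels"])
g=cv2.cvtColor(im["pixels"],cv2.COLOR_BGR2GRAY)
c=biggest(cv2.morphologyEx((g<60).astype(np.uint8),cv2.MORPH_OPEN,np.ones((5,5))),tuple(float(v) for v in pix(im,[.475,.14,.01])[0]))
print("disc",circ(ray(im,cv2.convexHull(c)[:,0],.01)))
M=cv2.fillPoly(np.zeros(g.shape,np.uint8),[cv2.convexHull(c)],1);M=cv2.erode(M,np.ones((9,9)))
k=biggest((g>95)&(M>0));print("ring",circ(ray(im,cv2.convexHull(k)[:,0],.032)),r.read_clock())
```

```text
foot x min -28.008581327054824 y -23.799243965947774 25.332731040354133 (array([ 431.0157, -316.5552]), array([48.8869, 50.8535]), 88.41673278808594)
wall x 23.704237016282363 28.975106720721527 y -22.917720602117146 25.498854712360114 (array([ 460.0672, -316.9806]), array([48.4152,  5.2089]), 88.02165222167969)
base xmin -58.62757658674768 y -41.00852197276943 42.54872767417603
grip 0.0580469844206243 64.77646518498659 t 42.2
held 0.05830414583314747 [ 0.5956 -0.0413 -2.1157]
contact z-plan 0.0005000000000000004 f 5.984732173621651
t 48.8833
disc [514.8377 140.0059  53.9457]
ring [515.0731 141.1139  29.2736] 49.2833
```

View pics/ring.png

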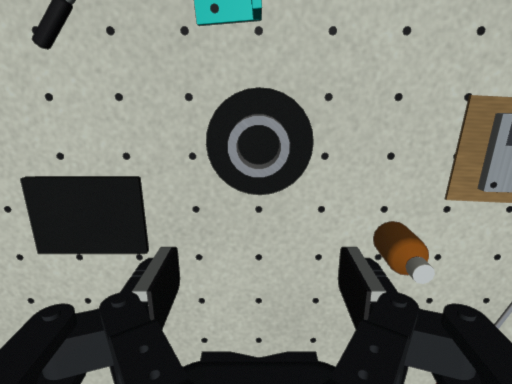

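The ring sits at (515.1,141.1) mm against the disc centre (514.8,140.0), and the bracket is within about 1 mm of the seat's middle. Last is moving the plate from the card to the oblong rest, lengthwise.

Run:
```python
from m import *
pick([.5046,-.1214],FY,.027,.07)
place([.4352,.3303],np.pi/2,.033,.065)
r.reach([.43,.33,.24],down(0));r.hold(.1);im=snap("pl");
g=cv2.cvtColor(im["pixels"],cv2.COLOR_BGR2GRAY)
P=pix(im,[[.4352,.3303,.02]])[0].astype(int)
M=np.zeros(g.shape,np.uint8);M[P[1]-34:P[1]+34,P[0]-52:P[0]+52]=1
k=biggest(cv2.morphologyEx(((g>90)&(M>0)).astype(np.uint8),cv2.MORPH_CLOSE,np.ones((7,7))));print("plate",rect(ray(im,k,.022)))
c=biggest(cv2.morphologyEx((g<75).astype(np.uint8),cv2.MORPH_OPEN,np.ones((5,5))),tuple(float(v) for v in pix(im,[.398,.33,.01])[0]));print("rest",rect(ray(im,c,.01)))
t=r.get_image("top")["pixels"]
cv2.imwrite("pics/end.png",np.hstack([cv2.resize(im["pixels"],(400,300)),cv2.resize(t[110:300,80:430],(400,300))]));print(r.read_clock())
```

```text
grip 0.04809945274969626 63.4068489074707 t 52.55
held 0.048087965182140285 [ 0.7523  0.3171 -2.2352]
contact z-plan 0.0 f 4.828783322252047
t 60.3417
plate (array([435.9286, 330.9314]), array([48.7441, 79.6157]), 0.03966962918639183)
rest (array([434.4892, 330.2462]), array([ 88.3793, 123.9896]), 0.04012135788798332)
61.9417
```

View pics/end.png

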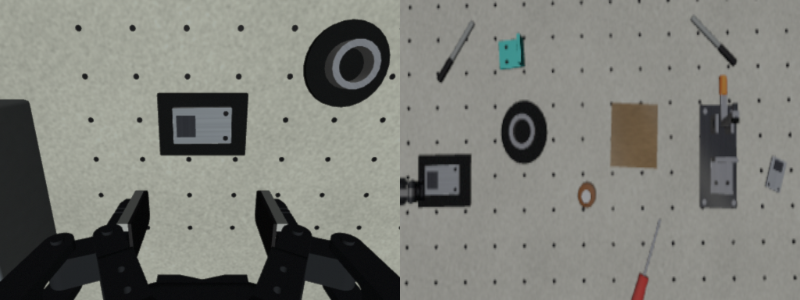

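The plate is centred on the oblong rest at (202,125), the ring on the round rest, the bracket on the seat, the clamp is open and the bottle hasn't moved. I'll hand it in.

```bash
python3 -c "
from rig import r
r.hold(.3);print(r.close_job(),r.read_clock())"
```

```text
the job is handed in; nothing more can be done
the job is handed in; nothing more can be done
```

The job is handed in after about 62 s of robot time: I opened the clamp first and left it open, and the plate, ring and bracket each measured within about 1.5 mm of the middle of their places, with the bottle where it was.

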